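# Hold the valve override down through the guard slot

### The arm

A 7-joint arm with a two-finger parallel gripper is mounted at the origin on the work surface. World frame = base frame: x ahead of the robot, y to its left, z up, the work surface at z = 0. Lengths are in m, angles in rad, forces in N, time in s.
With the tool pointing down it reaches from about 0.4 to 0.85 m from the base axis. Payload 4.5 kg.
Tool frame: the origin (TCP) lies on the centre line of the jaws, within the pads' length; the fingertips stand 8 mm ahead of it and the grasp point (between the pads) lies 11 mm behind it; z points along the fingers, x is the direction in which the jaws open and shut, and the axes are right-handed (so a half turn about z gives the same grasp; the last joint's range is limited). The gripper opens to 88 mm and grips with 3 to 60 N. Pads are 18 mm wide; open, the fingers measure 123 mm over their backs; the gripper's body (75 mm by 187 mm) begins 45 mm behind the grasp point.
Start: joints at [1.237, 0.689, -0.195, 1.565, 0.157, 0.902, -0.215], TCP at [0.225, -0.583, 0.247] pointing down, gripper open.
Joint ranges: [-3.01, 3.01], [-0.46, 2.08], [-1.47, 1.51], [0.13, 2.56], [-1, 4.14], [0.04, 2.09], [-2.66, 2.66]. Speed limits (rad/s): [2.57, 2.57, 3.14, 3.14, 3.14, 3.14, 3.14].

### API

Orientations are given as a unit quaternion [x, y, z, w].
In Python, from plant import r gives the robot as it stands.
- The arm moves only by the shell command python3 -m pendant 'ROWS' [FORCE]. ROWS is JSON, a list of rows, each a list of 3 entries, a list of its own where there are three numbers: the turn, a rotation vector about the tool's x, y, z in rad, then the shift along the tool's x, y, z in m, then the opening, from 0 (shut) to 1 (fully open). In form: [[[wx, wy, wz], [tx, ty, tz], claw], ...]. A call has 1 to 10 rows; each row is the pose to reach, as a shift and turn from the pose commanded when the call began, along the tool's axes at that moment; what a row does not reach only later rows make up. A row lasts 1/10 s, in which the tool goes at most 50 mm and 8.59 degrees, less where a joint would pass 70% of its speed; a pose out of reach is approached as far as the arm can. A call with a gripper value outside its range is refused whole. The fingers move at their own pace and stop on an object; FORCE is the grip in N (left out, the last holds). Time passes only in rows, so rows that repeat a pose let the fingers close. It gives the time, the measured TCP pose, the force and the opening at its end, in the units of the state.
- r.get_state(): the state, without advancing time (a new reading comes with each control period).
- r.snapshot(name): name is "scene" or "top" or "wrist"; returns a dict with "image" (480x640x3 uint8, red, green, blue), "mtx" (3x3 intrinsics, pixels), "R" (3x3) and "t" (3): a world point X has camera coordinates R X + t; the wrist camera has in their place "T_tool_cam" (4x4, takes a point from camera to tool coordinates, whose origin is the TCP and whose axes are the tool frame's). Camera axes: x right, y down, z forward; pixel columns grow to the right and rows downward; lengths in m; the calibration is good to about 2 mm. A picture is of the moment at which its call begins: read the wrist's pose just before it. There is no depth.
- r.finish_job(): hands the job in, once; it reports no verdict.
The state is a dict: "clock": time; "q": joint angles; "qd": joint speeds; "joint_torque": joint torques, N m; "tool_pos": TCP position; "eef_rot": TCP orientation; "contact_force": force on the tool from outside, world axes, zero at the start; "moment": the same for the moment, N m; "opening": opening from 0.0 (shut) to 1.0 (fully open).
Only numpy, scipy, OpenCV 4.12 (cv2) and the standard library are available. Lean on these libraries where they do the work, as an engineer would, in place of code of your own. Each camera call takes 0.05 s, during which the arm holds its last target. There are 200 camera calls.

### The job

Take the flat-bladed key (not the round pin tool) out of the two-place stand and dip its blade tip into the open demagnetising well, well below the rim, for about half a second. Then pass the blade straight down through the slot in the valve's guard and press the spring plunger underneath to at least two thirds of its travel. Finish while still gripping the key and holding the plunger down with it; leave the pin tool standing in the stand and the brass coupling and the small air cylinder where they are.

Things in the scene. Friction and masses are not known exactly. Their poses are not given: they have to be found in the camera images.
- key_grip (a point): Centre, half-way up, of the flat-bladed key's black handle: 16 mm (x) by 26 mm (y) by 65 mm tall (z up). Below it a flat steel blade 5 mm thick (x), 20 mm wide (y), 85 mm long, its last 6 mm stepped to 3 by 16 mm. The same turned half a turn. Stands upright in either slot of the stand, the handle's underside resting on the stand's top; lift it over 90 mm to clear.
- key_tip (a point): Lowest point of the key's blade, on its centre line, 117.5 mm below key_grip along the key's z; same axes as key_grip.
- key: The flat-bladed key as a whole, about 0.12 kg; its origin is the blade tip, axes as key_grip. Its blade has about 2 mm play each way in the stand.
- pin_grip (a point): Point on the axis, 20 mm up the handle, of the round pin tool that stands in the stand's other slot, 76 mm from the key along the stand's y: round black handle 20 mm across with a 34 mm ball on top, 51 mm tall in all (its top 146 mm above the bench), on a 6 mm round steel rod 85 mm long. To be left alone.
- stand: Grey painted stand for the two tools, fixed to the bench: 60 mm (x) by 150 mm (y) by 95 mm high, origin at the centre of its underside. Its two slots lie at y = +38 and -38 mm. The tools' axes start parallel to the stand's. It may stand on the left or on the right of the bench.
- well_rim (a point): Centre of the mouth of the demagnetising well, an open round steel pot on a grey base of 90 by 84 mm, fixed to the bench, empty: inside diameter 56 mm, outside 72 mm, rim 62 mm above the bench, 46 mm deep. z points up.
- slot (a point): Centre of the 7 mm (x) by 22 mm (y) slot (blade plus 2 mm each way), on the top face of the valve's aluminium guard, 90 mm above the bench. z up. Plate 90 (x) by 110 (y) by 10 mm thick, 3 mm lead-in chamfer round the slot's mouth, on two side walls at its y ends, open to +x and -x. Fixed to the bench; stands on the left or the right of it.
- plunger_top (a point): Centre of the top face of the round steel spring plunger, 20 mm across, right below the slot's centre: 26 mm below the guard's top face when released, 40 mm below when fully pressed.
- plunger (a joint): Plunger travel in m: 0 released, 0.014 fully pressed (hard stop). It yields at about 2.5 N and needs about 5.5 N at full travel; it springs back when let go.
- coupling: Loose brass coupling, 32 mm across, 40 mm high, origin at the centre of its underside. Bystander.
- cylinder_block: Loose small aluminium air cylinder, 40 by 80 by 36 mm high, with a rod standing out 50 mm along its y; origin at the centre of its underside. Bystander.
Mind the look-alikes: they are no part of the job. Leave any green look-alike of the part that bears well_rim alone.

How it is judged:
By the outcome, as a careful person would: the job done as asked, in the order asked, and still so for the second after the job is handed in, while the arm keeps its last pose, push and grip.
It also fails if it takes over 48 s, if anything falls off the work surface, if the arm or the gripper's body presses on something with over 40 N, if the wrist force passes 120 N, or if a joint passes its speed limit or range.

## Working session

There is one attempt and no reset: what is moved stays moved. The work goes in short steps, Python scripts to look and compute and a shell command to move; the robot and the scene stay as the last step left them, time stands still between calls to the robot, and variables do not carry over. Pictures are saved under pics/ and viewed, about 8 in all and at most 12, crops included, and the job is handed in when it is done.

```bash
mkdir -p pics
cat > h.py <<'E'
import numpy as np, cv2
from scipy.spatial.transform import Rotation as Ro
from plant import r
def save(name,img): cv2.imwrite('pics/'+name+'.png',img[...,::-1])
def ray(s,px,st=None):
    d=np.linalg.inv(s['mtx'])@np.array([px[0],px[1],1.])
    if 'T_tool_cam' in s:
        R=Ro.from_quat(st['eef_rot']).as_matrix();T=np.array(s['T_tool_cam'])
        return R@T[:3,3]+np.array(st['tool_pos']),R@T[:3,:3]@d
    R=np.array(s['R']);return -R.T@np.array(s['t']),R.T@d
def onz(s,px,z,st=None):
    o,d=ray(s,px,st);return o+d*(z-o[2])/d[2]
def proj(s,X,st=None):
    X=np.array(X,float)
    if 'T_tool_cam' in s:
        R=Ro.from_quat(st['eef_rot']).as_matrix();T=np.linalg.inv(np.array(s['T_tool_cam']))
        c=T[:3,:3]@(R.T@(X-np.array(st['tool_pos'])))+T[:3,3]
    else: c=np.array(s['R'])@X+np.array(s['t'])
    p=np.array(s['mtx'])@c;return p[:2]/p[2]
E
python3 - <<'E'
from h import *
import pickle
st=r.get_state();print({k:np.round(v,3).tolist() for k,v in st.items()})
S={}
for n in('scene','top'):
    S[n]=r.snapshot(n);save(n,S[n]['image'])
    o,d=ray(S[n],(320,240));print(n,o,d)
pickle.dump(S,open('S.pkl','wb'))
E
```

```text
{'clock': 0.0, 'q': [1.237, 0.69, -0.194, 1.566, 0.157, 0.902, -0.215], 'qd': [-0.0, 0.001, 0.002, 0.0, 0.0, -0.001, 0.001], 'joint_torque': [0.0, -52.756, -1.267, -15.343, -0.053, 0.007, 0.0], 'tool_pos': [0.224, -0.583, 0.246], 'eef_rot': [0.824, -0.566, -0.001, -0.0], 'contact_force': [-0.615, -0.564, -1.217], 'moment': [-0.041, 0.037, -0.004], 'opening': 0.999}
scene [ 1.23846784 -0.18715774  0.61204752] [-0.77225212  0.20944809 -0.59984932]
top [ 0.41554604 -0.00386288  0.99038868] [ 0.15135412  0.00969114 -0.9884391 ]
```

View pics/scene.png

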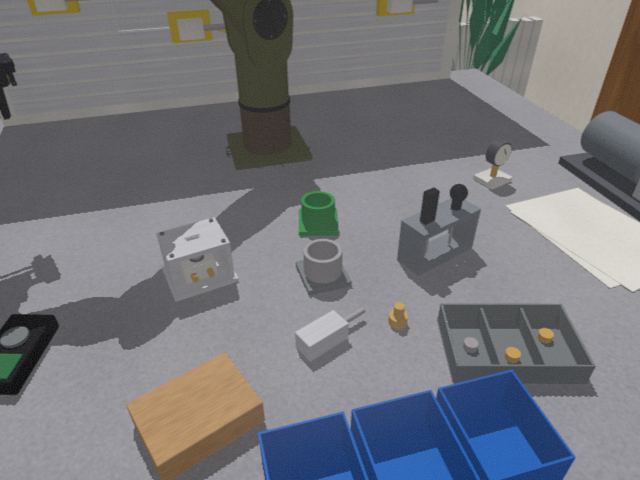

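View pics/top.png

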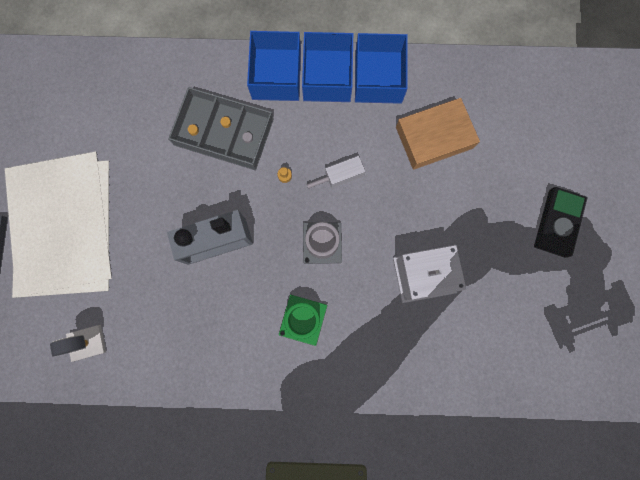

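The scene view shows the key at (430,205), the pin tool with its ball at (459,193), the grey well at (323,262), the green look-alike at (318,212) and the guard at (195,258). In the top view the key's handle is at (221,225), the pin ball at (183,237), the grey well at (322,239), the green well at (303,320) and the slot at (434,272).

Things that could be mistaken for the targets:
- **Key:** black rectangular handle, top (221,225), against the pin with ball at (183,237). I choose the rectangular one.
- **Well:** grey at (322,239) against green at (303,320). I choose grey.

Next is a close crop and first measurements.

Run:
```python
from h import *
import pickle
S=pickle.load(open('S.pkl','rb'));s=S['top'];im=s['image']
c1=cv2.resize(im[190:275,155:265],(0,0),fx=5,fy=5,interpolation=cv2.INTER_CUBIC)[:400]
c2=cv2.resize(im[230:310,385:475],(0,0),fx=5,fy=5,interpolation=cv2.INTER_CUBIC)
sc=S['scene']['image'][170:270,390:490]
save('crop',np.hstack([c1[:, :550],c2[:,:]])[:, :800] if False else cv2.resize(np.hstack([c1,c2]),(800,320)))
hsv=cv2.cvtColor(im,cv2.COLOR_RGB2HSV);g=hsv[...,2]
# stand quad corners etc: blobs
def blob(mask,x0,x1,y0,y1,nm,z):
    m=np.zeros_like(mask,np.uint8);m[y0:y1,x0:x1]=mask[y0:y1,x0:x1]*255
    cs,_=cv2.findContours(m,cv2.RETR_EXTERNAL,cv2.CHAIN_APPROX_NONE)
    for c in sorted(cs,key=cv2.contourArea)[::-1][:3]:
        if cv2.contourArea(c)<15: continue
        b=cv2.minAreaRect(c);P=np.array([onz(s,p,z)[:2] for p in cv2.boxPoints(b)])
        print(nm,cv2.contourArea(c),np.round(b[0],1),'ctr',P.mean(0).round(4),'edges',np.round([P[1]-P[0],P[2]-P[1]],4).tolist())
blob(g<30,155,265,190,275,'black',.160)
blob((g>150)&(hsv[...,1]<40),385,475,230,310,'guard',.09)
blob((g<140),425,445,262,282,'slot',.09)
blob(abs(hsv[...,0].astype(int)-60)<15,0,1,0,1,'x',0)
print(im[240,300:345:3].tolist()); print(g[222:250,180:255:5])
```

```text
black 43.5 [222.8 227.3] ctr [0.5618 0.1871] edges [[0.0186, -0.0167], [-0.0148, -0.016]]
guard 1717.5 [433.4 271.8] ctr [ 0.4959 -0.2228] edges [[0.0245, -0.1066], [-0.0885, -0.016]]
guard 49.0 [397.9 275.4] ctr [ 0.4866 -0.1522] edges [[0.0012, -0.0053], [-0.0695, -0.0132]]
slot 37.5 [433.9 272.4] ctr [ 0.4944 -0.2239] edges [[0.0045, -0.0233], [-0.0087, -0.0013]]
[[129, 126, 136], [101, 103, 107], [146, 139, 147], [80, 76, 80], [86, 83, 87], [143, 138, 144], [149, 144, 151], [148, 141, 148], [149, 142, 151], [149, 142, 152], [94, 93, 96], [86, 81, 86], [144, 137, 144], [112, 112, 117], [133, 131, 141]]
[[139  81  81  91 128 126  43  35  34  21  73 123 121  60  79]
 [137  81  80 116 128 124  59  35  38  22  72 124 124  61  82]
 [138  84  79  91 127 127  79  42  39  26  73 124 124  62  78]
 [140  81  73  85 124 126  88  39  40  29  69 125 126  63  82]
 [140  77  75  73 123 124 118  42  32  29  49 126 124  62  82]
 [130  76  74  74 125 126 122  41  26  31  50 123 125  62  84]
 [ 83  75  73  75 122 126 122  32  30  24  40 125 125  60  81]
 [ 47  49  74  76 126 126 123  28  29  32  33 
[... 577 characters left out ...]
7  60]
 [ 43  36  24 126 127 127 126 125 126 126 128 124 110  94  60]
 [ 39  30  26 123 125 128 123 126 127 127 129 123 111  93  66]
 [ 42  37  24 125 126 127 125 128 127 124 125 100 118 107  75]
 [ 40  39  28 125 125 126 125 126 124 125 109 115 121 117  86]
 [ 30  32  52 125 125 123 127 123 126 118 107 118 119 121  90]
 [ 36  31  90 126 124 124 127 123 122  99 116 118 119 121  95]
 [ 56  50 123 127 123 124 126 125 112 108 119 118 118 119 125]
 [105 104 127 124 125 123 124 121 100 121 117 118 116 116 136]
 [126 127 124 125 124 124 126 103 119 122 120 121 110 137 137]
 [125 126 126 125 125 124 115 111 119 124 119 117 112 140 136]
 [121 126 124 124 125 124 101 120 120 119 117 113 137 137 136]]
```

View pics/crop.png

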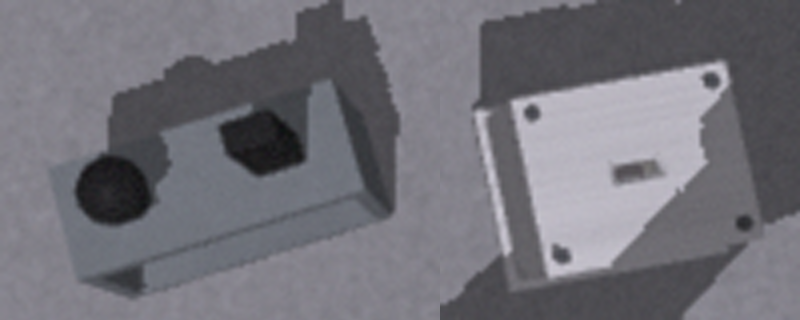

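The crop shows the ball-topped pin on the left and the rectangular key handle on the right. The slot is in the right half, with a corner of the guard in shadow. The choice is confirmed, so I'll plan a wrist look over the guard on the way to the stand.

```bash
cat >> h.py <<'E'
def plan(xyz,yaw,down=True):
    "shift/turn in tool axes from measured pose to TCP xyz, tool x at yaw (nearest half turn), pointing straight down"
    st=r.get_state();R0=Ro.from_quat(st['eef_rot']);best=None
    for k in(0,np.pi,):
        a=yaw+k;x=np.array([np.cos(a),np.sin(a),0]);z=np.array([0,0,-1.]);R1=Ro.from_matrix(np.c_[x,np.cross(z,x),z])
        w=(R0.inv()*R1).as_rotvec()
        if best is None or np.linalg.norm(w)<np.linalg.norm(best):best=w
    print('turn',best.round(3).tolist(),'shift',R0.inv().apply(np.array(xyz)-st['tool_pos']).round(4).tolist(),'q7',st['q'][6].round(3) if hasattr(st['q'][6],'round') else st['q'][6],'t',st['clock'])
E
python3 - <<'E'
from h import *
import pickle
S=pickle.load(open('S.pkl','rb'));s=S['top'];sc=S['scene']
w=r.snapshot('wrist');print(np.round(w['T_tool_cam'],4),w['mtx'])
# stand front edge (top face), crop px/(4)+155,190
P=[onz(s,(155+x/4,190+y/4),.095) for x,y in((80,282),(365,190),(332,80))];
print(np.round(P,4)); d=P[0]-P[1];print('stand yaw',np.arctan2(-d[0],d[1]),np.linalg.norm(d[:2]))
print('pin ball',onz(s,(155+113/4,190+189/4),.129),'slot',onz(s,(433.9,272.4),.09),'well',onz(s,(322,239),.062))
plan([.46,-.15,.30],.2)
plan([.55,.17,.30],.2)
E
```

```text
[[ 1.000e+00 -4.000e-04  6.000e-04  1.300e-03]
 [ 2.000e-04  9.505e-01  3.108e-01 -8.080e-02]
 [-7.000e-04 -3.108e-01  9.505e-01 -1.367e-01]
 [ 0.000e+00  0.000e+00  0.000e+00  1.000e+00]] [[415.11939189   0.         327.86375746]
 [  0.         415.11939189 241.23076493]
 [  0.           0.           1.        ]]
[[0.5032 0.2934 0.095 ]
 [0.5536 0.1534 0.095 ]
 [0.6097 0.1732 0.095 ]]
stand yaw 0.34594429352446904 0.1487799256268138
pin ball [0.54545556 0.26962303 0.129     ] slot [ 0.49442203 -0.22388793  0.09      ] well [0.55992729 0.00113576 0.062     ]
turn [-0.001, 0.001, -1.403] shift [-0.3192, -0.3753, -0.0535] q7 -0.215 t 0.15
turn [-0.001, 0.001, -1.403] shift [-0.5854, -0.5744, -0.0531] q7 -0.215 t 0.15
```

```bash
python3 -m pendant '[[[0,0,-1.4],[-0.262,-0.385,-0.053],1],[[0,0,-1.4],[-0.262,-0.385,-0.053],1],[[0,0,-1.4],[-0.262,-0.385,-0.053],1],[[0,0,-1.4],[-0.262,-0.385,-0.053],1],[[0,0,-1.4],[-0.262,-0.385,-0.053],1],[[0,0,-1.4],[-0.262,-0.385,-0.053],1],[[0,0,-1.4],[-0.262,-0.385,-0.053],1],[[0,0,-1.4],[-0.262,-0.385,-0.053],1],[[0,0,-1.4],[-0.262,-0.385,-0.053],1],[[0,0,-1.4],[-0.262,-0.385,-0.053],1]]'
python3 - <<'E'
from h import *
plan([.49,-.2,.3],.2)
E
```

```text
clock: 1.15
tool_pos: [0.4928, -0.1947, 0.3007]
eef_rot: [0.995, 0.104, 0.002, -0.001]
contact_force: [1.2, 0.1, -0.3]
opening: 1.001
turn [-0.002, -0.004, 0.008] shift [-0.0039, 0.0046, 0.0006] q7 0.114 t 1.15
```

Now a wrist picture of the slot.

```bash
python3 -m pendant '[[[0,0,0],[0,0,0],1],[[0,0,0],[0,0,0],1]]'
python3 - <<'E'
from h import *
import pickle
st=r.get_state();w=r.snapshot('wrist');pickle.dump((st,w),open('W1.pkl','wb'));save('w1',w['image'])
g=cv2.cvtColor(w['image'],cv2.COLOR_RGB2GRAY);print(st['tool_pos'],proj(w,[.4944,-.2239,.09],st))
E
```

```text
clock: 1.35
tool_pos: [0.4887, -0.2019, 0.2991]
eef_rot: [0.995, 0.097, -0.001, 0.001]
contact_force: [0.4, -0.3, -0.0]
opening: 0.999
[ 0.488672   -0.20186771  0.29914257] [329.7441528 228.9406443]
```

View pics/w1.png

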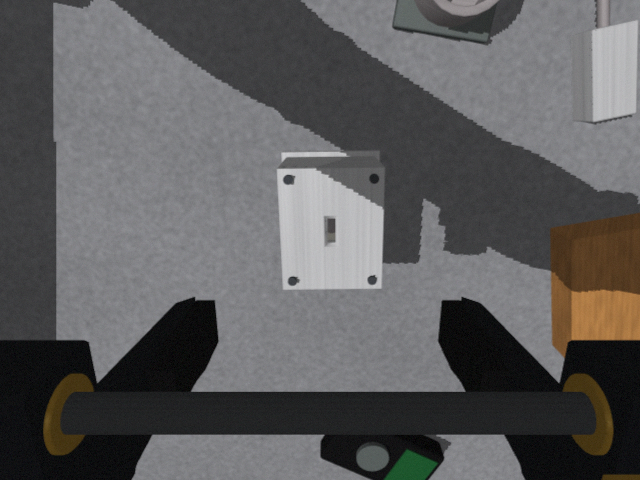

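The wrist view shows the guard's slot at (330,230) and its screws at (289,180), (374,179), (372,280) and (293,281). Part of the real well shows at (460,10). I'll measure these with sub-pixel accuracy.

Run:
```python
from h import *
import pickle
st,w=pickle.load(open('W1.pkl','rb'));im=w['image'];v=im.max(2).astype(int)
def cen(x,y,h,thr):
    p=v[y-h:y+h+1,x-h:x+h+1];m=((p<thr)*1).astype(np.uint8)
    ws=np.clip(thr-p,0,None);yy,xx=np.mgrid[y-h:y+h+1,x-h:x+h+1];return (ws*xx).sum()/ws.sum(),(ws*yy).sum()/ws.sum()
sp=[cen(x,y,7,100) for x,y in((289,180),(374,179),(372,280),(293,281))]
P=np.array([onz(w,p,.09,st)[:2] for p in sp]);print(np.round(sp,1).tolist(),P.round(4).tolist())
print('ctr',P.mean(0),'sizes',[np.linalg.norm(P[i]-P[(i+1)%4]).round(4) for i in range(4)])
dx=(P[1]-P[0]+P[2]-P[3]);dy=(P[0]-P[3]+P[1]-P[2]);print('yaw',np.arctan2(dx[1],dx[0]),np.arctan2(-dy[0],dy[1]))
print(v[210:250,318:342])
p=v[205:255,312:348];m=np.uint8(p<195)
c=max(cv2.findContours(m,cv2.RETR_EXTERNAL,cv2.CHAIN_APPROX_NONE)[0],key=cv2.contourArea);b=cv2.boundingRect(c);print(b)
q=(312+b[0]+(b[2]-1)/2,205+b[1]+(b[3]-1)/2);print(q,onz(w,q,.09,st))
a=onz(w,(312+b[0],q[1]),.09,st)-onz(w,(312+b[0]+b[2],q[1]),.09,st);bb=onz(w,(q[0],205+b[1]),.09,st)-onz(w,(q[0],205+b[1]+b[3]),.09,st);print(np.linalg.norm(a),np.linalg.norm(bb))
```

```text
[[288.3, 178.9], [373.8, 178.3], [371.9, 279.2], [292.7, 280.1]] [[0.452, -0.1878], [0.5219, -0.1736], [0.5409, -0.263], [0.4709, -0.2777]]
ctr [ 0.49642707 -0.22552249] sizes [np.float64(0.0714), np.float64(0.0914), np.float64(0.0716), np.float64(0.0919)]
yaw 0.20420796637767002 0.208239061377314
[[191 189 193 192 191 191 187 191 189 189 192 192 188 186 186 187 186 189
  191 189 189 188 190 188]
 [190 191 195 198 192 192 187 190 191 189 189 190 189 189 185 187 185 188
  191 189 185 184 188 188]
 [189 189 193 195 193 189 186 186 192 189 197 193 189 185 188 185 188 187
  189 191 188 185 185 188]
 [192 189 191 196 192 187 189 189 191 190 191 191 188 187 187 184 186 190
  189 192 186 187 189 186]
 [191 190 193 193 193 187 189 190 190 188 194 191 192 188 187 188 186 187
  190 188 188 186 189 186]
 [193 190 193 197 194 187 176 178 180 176 183 181 180 179 178 180 182 186
  186 188 189 189 187 189]
 [194 191 190 196 192 176 146 138 142 143 146 151 159 158 157 163 173 171
  183 186 187 187 185 186]
 [191 193 193 194 192 170 132 122 126 133 134 145 145 149 151 156 164 174
  187 191 188 189 18
[... 2647 characters left out ...]
192 195 186 162 137 127 144 157 164 172 178 179 183 185 189
  194 195 193 189 184 187]
 [190 191 190 192 193 187 165 140 144 156 165 169 171 173 179 179 180 189
  190 193 193 188 187 185]
 [188 189 192 195 192 187 167 159 167 167 170 173 176 176 176 180 183 185
  187 192 188 188 188 184]
 [190 189 190 193 193 186 184 184 187 185 189 182 186 185 185 188 187 188
  192 191 189 187 190 186]
 [191 191 188 192 194 189 183 185 189 186 186 188 190 186 184 184 187 188
  192 187 187 187 189 185]
 [191 188 190 195 194 190 184 187 190 187 186 190 184 187 186 188 188 189
  188 187 188 187 185 187]]
(0, 0, 36, 50)
(329.5, 229.5) [ 0.49429019 -0.22443797  0.09      ]
0.0312755167614078 0.045357886006815715
```

Run:
```python
from h import *
plan([.57,.197,.3],.346)
```

```text
turn [0.001, 0.003, -0.153] shift [0.1567, -0.3766, -0.0017] q7 0.113 t 1.4
```

```bash
python3 -m pendant '[[[0,0,-0.153],[0.157,-0.377,0],1],[[0,0,-0.153],[0.157,-0.377,0],1],[[0,0,-0.153],[0.157,-0.377,0],1],[[0,0,-0.153],[0.157,-0.377,0],1],[[0,0,-0.153],[0.157,-0.377,0],1],[[0,0,-0.153],[0.157,-0.377,0],1],[[0,0,-0.153],[0.157,-0.377,0],1],[[0,0,-0.153],[0.157,-0.377,0],1],[[0,0,-0.153],[0.157,-0.377,0],1],[[0,0,-0.153],[0.157,-0.377,0],1]]'
python3 -m pendant '[[[0,0,0],[0,0,0],1],[[0,0,0],[0,0,0],1]]'
python3 - <<'E'
from h import *
import pickle
st=r.get_state();w=r.snapshot('wrist');pickle.dump((st,w),open('W2.pkl','wb'))
c=proj(w,[.5695,.1978,.16],st);print(c)
x,y=int(c[0])-160,int(c[1])-120;x=max(0,min(x,320));y=max(0,min(y,240));print(x,y)
save('w2',cv2.resize(w['image'][y:y+240,x:x+320],(800,600),interpolation=cv2.INTER_CUBIC))
E
```

```text
clock: 2.4
tool_pos: [0.5701, 0.1998, 0.299]
eef_rot: [0.985, 0.174, -0.0, 0.0]
contact_force: [-0.5, -0.5, 0.4]
opening: 0.997
clock: 2.6
tool_pos: [0.5705, 0.1964, 0.2994]
eef_rot: [0.985, 0.172, -0.0, 0.001]
contact_force: [-1.0, -1.4, 0.2]
opening: 1.0
[327.53009756 223.51992765]
167 103
```

View pics/w2.png

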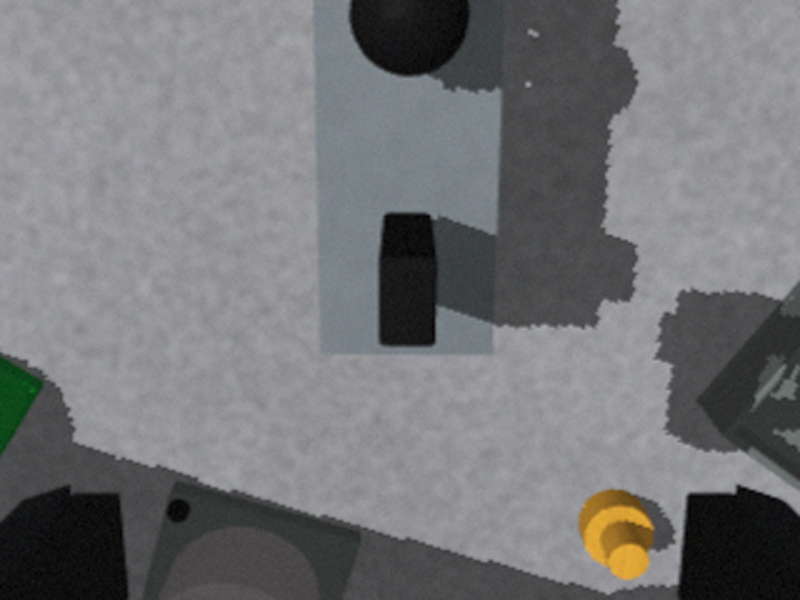

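The crop shows the pin's ball at (409,20) and the key handle's top face from (379,256) to (436,346) with its edges square to the tool. The coupling at (620,540) is out of the way.

Run:
```python
from h import *
import pickle
st,w=pickle.load(open('W2.pkl','rb'))
f=lambda x,y,z:onz(w,(x/2.5+167-.3,y/2.5+103-.3),z,st)
P=np.array([f(*p,.16) for p in((379,256),(436,256),(435,346),(379,346))]);print(P.round(4).tolist(),P.mean(0),[np.linalg.norm(P[i]-P[(i+1)%4]).round(4) for i in range(4)])
Q=np.array([f(*p,.095) for p in((321,353),(493,353))]);d=Q[1]-Q[0];print(np.arctan2(d[1],d[0]),np.linalg.norm(d),Q.mean(0))
print('ball',f(409,15,.129),'key by stand',Q.mean(0)[:2]+.037*np.array([-np.sin(.346),np.cos(.346)]))
ctr=P.mean(0);plan([ctr[0],ctr[1],.12],.346)
```

```text
[[0.5592, 0.2079, 0.16], [0.5738, 0.2132, 0.16], [0.5825, 0.1889, 0.16], [0.5677, 0.1836, 0.16]] [0.57080295 0.19839486 0.16      ] [np.float64(0.0155), np.float64(0.0258), np.float64(0.0157), np.float64(0.0258)]
0.3453774662263358 0.059630797381745745 [0.58342138 0.16370328 0.095     ]
ball [0.54587049 0.26920353 0.129     ] key by stand [0.57087329 0.19851054]
turn [0.002, 0.001, -0.0] shift [0.001, -0.0016, 0.1795] q7 -0.437 t 2.65
```

```bash
python3 -m pendant '[[[0,0,0],[0.001,-0.0015,0.04],1],[[0,0,0],[0.001,-0.0015,0.08],1],[[0,0,0],[0.001,-0.0015,0.12],1],[[0,0,0],[0.001,-0.0015,0.15],1],[[0,0,0],[0.001,-0.0015,0.17],1],[[0,0,0],[0.001,-0.0015,0.182],1],[[0,0,0],[0.001,-0.0015,0.182],1],[[0,0,0],[0.001,-0.0015,0.182],1],[[0,0,0],[0.001,-0.0015,0.182],1]]'
python3 -m pendant '[[[0,0,0],[0,0,0],0],[[0,0,0],[0,0,0],0],[[0,0,0],[0,0,0],0],[[0,0,0],[0,0,0],0],[[0,0,0],[0,0,0],0],[[0,0,0],[0,0,0],0],[[0,0,0],[0,0,0],0],[[0,0,0],[0,0,0],0],[[0,0,0],[0,0,0],0],[[0,0,0],[0,0,0],0]]' 40
```

```text
clock: 3.55
tool_pos: [0.5713, 0.2021, 0.1191]
eef_rot: [0.985, 0.174, 0.001, -0.0]
contact_force: [0.3, 0.2, 0.5]
opening: 1.0
clock: 4.55
tool_pos: [0.5703, 0.2019, 0.1177]
eef_rot: [0.985, 0.174, -0.0, 0.0]
contact_force: [-0.1, -1.1, -1.1]
opening: 0.18
```

```bash
python3 -m pendant '[[[0,0,0],[0,0,-0.01],0],[[0,0,0],[0,0,-0.03],0],[[0,0,0],[0,0,-0.05],0],[[0,0,0],[0,0,-0.07],0],[[0,0,0],[0,0,-0.09],0],[[0,0,0],[0,0,-0.12],0],[[0,0,0],[0,0,-0.15],0],[[0,0,0],[0,0,-0.16],0],[[0,0,0],[0,0,-0.16],0],[[0,0,0],[0,0,-0.16],0]]'
python3 - <<'E'
from h import *
import pickle
st=r.get_state();w=r.snapshot('wrist');s=r.snapshot('scene');pickle.dump((st,w,s),open('W3.pkl','wb'))
a=w['image'];b=s['image'][100:340,330:650 if False else 640];save('w3',np.hstack([cv2.resize(a[60:480,130:530],(400,420)),cv2.resize(s['image'][130:340,330:530],(400,420),interpolation=cv2.INTER_CUBIC)]))
print(st['tool_pos'],st['opening'],proj(w,np.array(st['tool_pos'])-[0,0,.1065],st),[np.array(st['tool_pos'])[2]-.1065])
# well in W2
st2,w2=pickle.load(open('W2.pkl','rb'));print('well in w2',proj(w2,[.56,.001,.062],st2))
for i in range(5):print(np.round(r.get_state()['tool_pos'],4))
E
```

```text
clock: 5.55
tool_pos: [0.5698, 0.2013, 0.2766]
eef_rot: [0.985, 0.174, -0.001, 0.001]
contact_force: [-0.4, -0.3, -0.6]
opening: 0.176
[0.56976675 0.20125948 0.27659113] 0.17589823048097666 [328.26354621 240.89191076] [np.float64(0.17009112788923658)]
well in w2 [256.00207422 364.58367303]
[0.5695 0.2012 0.276 ]
[0.5695 0.2012 0.276 ]
[0.5695 0.2012 0.276 ]
[0.5695 0.2012 0.276 ]
[0.5695 0.2012 0.276 ]
```

View pics/w3.png

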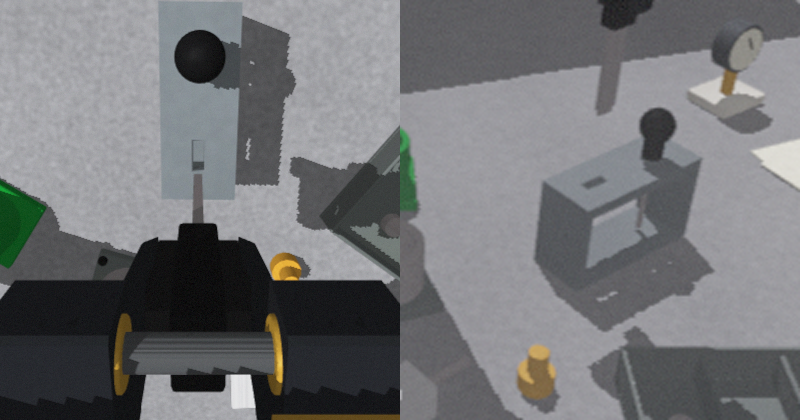

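The key is in the jaws. In the left panel its blade tip is at (198,175), and the pin's ball is still at (200,57). In the right panel the pin is still standing in the stand. Next is the well, using the rim centre from the top view.

Run:
```python
from h import *
import pickle
S=pickle.load(open('S.pkl','rb'));s=S['top'];im=s['image']
g=cv2.GaussianBlur(cv2.cvtColor(im,cv2.COLOR_RGB2GRAY)[215:265,295:350],(0,0),1)
G=cv2.resize(g,(0,0),fx=4,fy=4,interpolation=cv2.INTER_CUBIC)
c=cv2.HoughCircles(G,cv2.HOUGH_GRADIENT,1,40,param1=80,param2=20,minRadius=45,maxRadius=85)
for x,y,rr in c[0][:4]:
    print(x/4+295,y/4+215,rr/4,onz(s,(x/4+295,y/4+215),.062),'R mm',rr/4*(np.linalg.norm(onz(s,(323,240),.062)-onz(s,(324,240),.062))*1000))
plan([.56,.003,.276],.206)
```

```text
Traceback (most recent call last):
TypeError: 'NoneType' object is not subscriptable
```

Run:
```python
from h import *
import pickle
S=pickle.load(open('S.pkl','rb'));s=S['top'];im=s['image']
v=im.max(2)[210:270,290:355].astype(int)
for rr in range(218,264,1):pass
m=np.uint8((v<115)) ; print('\n'.join(''.join('%3d'%(x//10) for x in row[::2]) for row in v[::2]))
plan([.56,.003,.276],.206)
```

```text
13 12 13 13 13 13 14 14 14 14 13 13 13 13 13 13 13 14 14 13 13 13 13 14 14 14 14 13 14 14 14 14 13
 13 13 13 13 14 13 13 13 13 13 13 14 13  9  8  8  7  8  9 14 14 14 14 13 13 14 14 14 14 14 13 13 14
 13 13 13 13 14 13 13 13 13 13 13 12  7  7  8  8  8  8  8  8  8 13 14 13 14 14 14 14 13 13 13 14 14
 13 13 12 13 13 13 13 13 13 13 13  7  8  8  8  8  7  8  7  8  8  8 13 14 13 14 14 14 13 14 14 13 13
 13 13 13 13 13 13 13 13 13 14  8  8  8  8  8  8  8  8  8  8  8  8  7 13 14 14 13 13 13 13 14 13 14
 13 14 13 13 13 13 13 13 13  9  8  7  8  8  8  7  8  8  8  8  8  8  8  8  9 12 13 14 13 13 13 13 14
 13 13 13 13 13 13 13  8  7  7  7  6  7  7  9 11 12 10  9  7  7  7  7  6  8  9 14 14 13 14 14 14 14
 13 13 13 14 14 13 13 11 11  7  6  7 11 14 15 15 15 15 15 14 12  6  6  7 10 10 14 13 13 14 14 13 14
 13 13 13 13 13 13 13 11 11  6  7 14 15 15 13 11 11 11 13 15 15 14  7  6  8 10 14 13 14 14 14 14 14
 12 13 13 13 13 14 13 10 11  7 14 15 12 10 11 11 11 11 11 10 13 15 14  7 11 11 14 13 14 14 14 14 14
 13 13 13 13 13 13 13 10  7 12 15 10 10 11 14 15 15 15 13 11 10 12 15 12 10 11 14 14 14 14 13 14 14
 
[... 1273 characters left out ...]
1 11 13 14 14 13 14 14 13
 14 13 13 14 13 13 13 11  4  7 11 11 11 11 10 11 11 11 10 11 11 11 11 11 11 11 14 14 14 14 14 14 13
 14 14 13 13 13 13 13  9  4  4 11 11 11 11 11 11 11 11 11 11 11 11 11 11 11 11 13 14 13 13 14 14 13
 13 13 13 13 13 14 13 11  6  7 11 11 11 11 11 11 11 11 11 11 11 11 11 10 10 11 14 14 13 13 14 14 13
 13 13 13 13 13 14 14 13 14 13 14 14 14 13 13 13 13 13 14 13 13 14 14 14 13 14 14 14 13 13 13 14 14
 13 14 14 13 13 14 13 13 14 13 13 13 14 14 14 14 14 13 14 13 13 14 14 14 13 13 13 13 13 13 13 14 14
 14 13 13 13 14 13 14 14 13 13 13 14 13 13 14 14 13 14 14 14 13 14 14 13 14 14 14 13 13 14 13 14 14
turn [0.001, 0.003, 0.144] shift [-0.077, 0.1829, 0.0003] q7 -0.457 t 5.65
```

```bash
python3 -m pendant '[[[0,0,0.03],[-0.012,0.03,0],0],[[0,0,0.06],[-0.028,0.066,0],0],[[0,0,0.1],[-0.045,0.105,0],0],[[0,0,0.144],[-0.06,0.145,0],0],[[0,0,0.144],[-0.07,0.17,0],0],[[0,0,0.144],[-0.077,0.183,0],0],[[0,0,0.144],[-0.077,0.183,0],0],[[0,0,0.144],[-0.077,0.183,0],0],[[0,0,0.144],[-0.077,0.183,0],0]]'
python3 - <<'E'
from h import *
import pickle
st=r.get_state();w=r.snapshot('wrist');pickle.dump((st,w),open('W4.pkl','wb'));save('w4',w['image'][60:420,130:530])
plan([.56,.003,.1385],.206)
E
```

```text
clock: 6.55
tool_pos: [0.5609, 0.0063, 0.2778]
eef_rot: [0.995, 0.105, 0.0, -0.001]
contact_force: [-0.6, 0.7, -2.0]
opening: 0.177
turn [-0.001, -0.001, 0.004] shift [-0.0016, 0.003, 0.1393] q7 -0.279 t 6.6
```

View pics/w4.png

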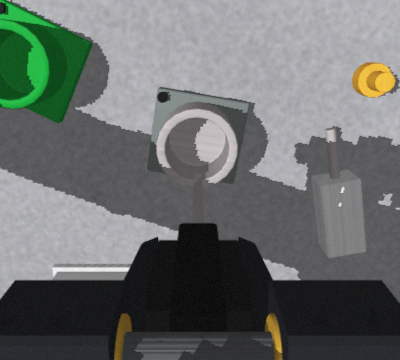

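The grey well's rim is centred at (197,147) in the crop, with the tip above it at (200,178). The green pot is well to the left.

Run:
```python
from h import *
import pickle
st,w=pickle.load(open('W4.pkl','rb'));print('rim',onz(w,(327,207),.062,st),'tip~',onz(w,(330,238),.171,st))
```

```text
rim [0.56131368 0.00203985 0.062     ] tip~ [0.56193727 0.00861135 0.171     ]
```

```bash
python3 -m pendant '[[[0,0,0],[0,0.004,0.03],0],[[0,0,0],[0,0.004,0.07],0],[[0,0,0],[0,0.004,0.1],0],[[0,0,0],[0,0.004,0.125],0],[[0,0,0],[0,0.004,0.139],0],[[0,0,0],[0,0.004,0.139],0],[[0,0,0],[0,0.004,0.139],0],[[0,0,0],[0,0.004,0.139],0],[[0,0,0],[0,0.004,0.139],0],[[0,0,0],[0,0.004,0.139],0]]'
python3 -m pendant '[[[0,0,0],[0,0,0],0],[[0,0,0],[0,0,0],0],[[0,0,0],[0,0,0],0],[[0,0,0],[0,0,-0.03],0],[[0,0,0],[0,0,-0.07],0],[[0,0,0],[0,0,-0.11],0],[[0,0,0],[0,0,-0.13],0],[[0,0,0],[0,0,-0.139],0],[[0,0,0],[0,0,-0.139],0]]'
python3 - <<'E'
from h import *
plan([.4965,-.2230,.215],.206)
E
```

```text
clock: 7.6
tool_pos: [0.5622, -0.0004, 0.1396]
eef_rot: [0.995, 0.103, 0.001, 0.0]
contact_force: [0.4, -0.4, -1.7]
opening: 0.173
clock: 8.5
tool_pos: [0.562, -0.0003, 0.2784]
eef_rot: [0.995, 0.103, 0.001, 0.0]
contact_force: [0.0, -0.0, -0.9]
opening: 0.176
turn [0.0, -0.002, -0.0] shift [-0.1097, 0.2045, 0.0633] q7 -0.274 t 8.5
```

The dip is done: tip at about z 0.033, some 29 mm below the rim, for about 0.8 s. Next I hover over the slot.

```bash
python3 -m pendant '[[[0,0,0],[-0.02,0.035,0],0],[[0,0,0],[-0.043,0.08,0],0],[[0,0,0],[-0.067,0.125,0],0],[[0,0,0],[-0.09,0.168,0],0],[[0,0,0],[-0.105,0.195,0],0],[[0,0,0],[-0.11,0.2045,0.02],0],[[0,0,0],[-0.11,0.2045,0.05],0],[[0,0,0],[-0.11,0.2045,0.063],0],[[0,0,0],[-0.11,0.2045,0.063],0],[[0,0,0],[-0.11,0.2045,0.063],0]]'
python3 -m pendant '[[[0,0,0],[0,0,0],0],[[0,0,0],[0,0,0],0],[[0,0,0],[0,0,0],0]]'
python3 - <<'E'
from h import *
import pickle
st=r.get_state();w=r.snapshot('wrist');pickle.dump((st,w),open('W5.pkl','wb'))
print(st['tool_pos'],proj(w,[.496,-.2252,.09],st))
save('w5',cv2.resize(w['image'][150:300,230:430],(800,600),interpolation=cv2.INTER_CUBIC))
E
```

```text
clock: 9.5
tool_pos: [0.4961, -0.2222, 0.2147]
eef_rot: [0.995, 0.103, -0.0, -0.0]
contact_force: [0.6, 0.5, -1.0]
opening: 0.18
clock: 9.8
tool_pos: [0.4963, -0.223, 0.2155]
eef_rot: [0.995, 0.103, 0.001, 0.0]
contact_force: [-0.7, -0.1, -1.1]
opening: 0.177
[ 0.4962651  -0.22295611  0.21549889] [326.28843161 235.0044921 ]
```

View pics/w5.png

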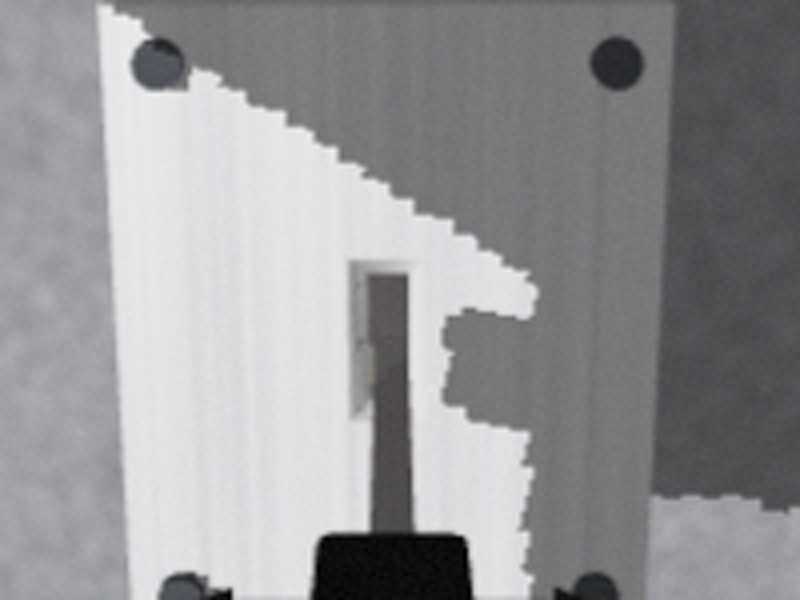

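The tip's shoulder is at crop (388,273), and the slot's chamfer runs from column 349 to about 425 with its top edge at row 260. So the blade sits over the slot. I'll measure the remaining offset.

Run:
```python
from h import *
import pickle
st,w=pickle.load(open('W5.pkl','rb'));v=w['image'].max(2).astype(int)
print('cols',312,'..');
for y in list(range(212,222))+[232,240,246,250,254,258]:print(y,v[y,312:342].tolist())
R=Ro.from_quat(st['eef_rot'])
loc=lambda p,z:R.inv().apply(onz(w,p,z,st)-st['tool_pos']).round(4)
zt=st['tool_pos'][2]-.1065
print('shoulder tool',loc((327,218.2),zt+.006))
# slot in tool frame from W1
for n,X in(('screws',[.4964,-.2255,.09]),('slot',[.4957,-.2250,.09])):print(n,R.inv().apply(np.array(X)-st['tool_pos']).round(4))
# screws in this view
for p in((159,63),(617,63),(185,592),(597,592)):print(loc((p[0]/4+229.7,p[1]/4+149.7),.09),end=' ')
print('chamfer corner',loc((349/4+229.7,260/4+149.7),.09),loc((368/4+229.7,273/4+149.7),.09))
```

```text
cols 312 ..
212 [227, 230, 228, 227, 227, 224, 222, 227, 226, 224, 224, 227, 226, 224, 223, 222, 226, 222, 223, 224, 224, 226, 226, 226, 223, 221, 223, 223, 222, 223]
213 [228, 228, 228, 227, 223, 225, 223, 226, 225, 225, 225, 227, 228, 226, 226, 225, 224, 223, 221, 224, 225, 226, 225, 226, 222, 223, 223, 222, 222, 219]
214 [227, 230, 229, 228, 218, 211, 210, 215, 214, 213, 216, 218, 216, 219, 218, 216, 214, 215, 218, 219, 222, 222, 223, 224, 224, 220, 224, 222, 223, 224]
215 [228, 229, 228, 226, 211, 179, 167, 169, 178, 176, 181, 184, 187, 191, 192, 190, 197, 199, 201, 206, 211, 216, 218, 220, 221, 220, 223, 222, 226, 225]
216 [229, 229, 227, 228, 211, 171, 147, 154, 161, 164, 171, 172, 179, 183, 186, 191, 193, 199, 202, 206, 210, 217, 224, 227, 221, 221, 222, 224, 222, 221]
217 [227, 230, 229, 227, 215, 169, 148, 153, 160, 159, 161, 161, 168, 176, 178, 183, 187, 193, 195, 200, 216, 223, 227, 226, 221, 220, 223, 226, 221, 221]
218 [229, 230, 229, 227, 212, 169, 147, 153, 158, 138, 126, 123, 126, 129, 132, 135, 136, 140, 144, 144, 200, 224, 226, 225, 223, 220, 224, 223, 222, 222]
219
[... 885 characters left out ...]
8, 230, 227, 224, 189, 161, 155, 151, 152, 168, 119, 74, 83, 79, 75, 81, 80, 81, 78, 166, 219, 229, 229, 226, 223, 222, 219, 183, 131]
254 [227, 228, 228, 228, 222, 197, 184, 191, 197, 197, 180, 119, 78, 81, 77, 77, 78, 74, 77, 75, 133, 204, 226, 228, 226, 223, 221, 221, 220, 217]
258 [227, 228, 228, 227, 225, 219, 220, 223, 225, 223, 203, 133, 76, 81, 79, 75, 76, 79, 79, 80, 134, 206, 224, 224, 222, 223, 225, 220, 222, 218]
shoulder tool [-0.0003 -0.0162  0.1005]
screws [-0.0005  0.0024  0.1255]
slot [-0.0011  0.0018  0.1255]
[-0.0364 -0.0437  0.1254] [ 0.0354 -0.0436  0.1255] [-0.036   0.0477  0.1255] [0.0357 0.0478 0.1256] chamfer corner [-0.0069 -0.0118  0.1255] [-0.0038 -0.0096  0.1255]
```

Run:
```python
from h import *
import pickle
for f in('W5.pkl','W4.pkl','W3.pkl'):
    D=pickle.load(open(f,'rb'));st,w=D[:2];v=w['image'].astype(int)
    print(f,[(y,v[y,324:331].mean(0).round().astype(int).tolist()) for y in range(226,248)])
    if f!='W5.pkl':
        for y in range(232,250,3):print(y,v[y,316:340].max(1).tolist())
R=None
st,w=pickle.load(open('W5.pkl','rb'));R=Ro.from_quat(st['eef_rot'])
for y in(232,234,236,238,240):print(y,R.inv().apply(onz(w,(327.3,y),st['tool_pos'][2]-.1005,st)-st['tool_pos']).round(4))
```

```text
W5.pkl [(226, [90, 86, 88]), (227, [90, 86, 87]), (228, [91, 87, 88]), (229, [91, 87, 88]), (230, [93, 88, 89]), (231, [92, 88, 90]), (232, [93, 89, 89]), (233, [92, 88, 88]), (234, [86, 82, 83]), (235, [88, 85, 85]), (236, [87, 84, 84]), (237, [88, 85, 85]), (238, [87, 85, 85]), (239, [86, 84, 85]), (240, [86, 83, 83]), (241, [83, 81, 81]), (242, [81, 78, 79]), (243, [82, 78, 80]), (244, [82, 78, 78]), (245, [80, 75, 76]), (246, [79, 75, 75]), (247, [79, 75, 75])]
W4.pkl [(226, [93, 89, 89]), (227, [89, 86, 86]), (228, [91, 86, 88]), (229, [88, 86, 86]), (230, [88, 85, 85]), (231, [89, 86, 86]), (232, [89, 86, 86]), (233, [90, 88, 88]), (234, [96, 93, 93]), (235, [98, 95, 96]), (236, [97, 95, 96]), (237, [98, 94, 95]), (238, [94, 91, 93]), (239, [93, 90, 90]), (240, [94, 92, 92]), (241, [91, 89, 89]), (242, [88, 86, 86]), (243, [86, 82, 84]), (244, [88, 84, 85]), (245, [88, 85, 85]), (246, [88, 83, 84]), (247, [88, 84, 85])]
232 [94, 86, 90, 95, 86, 89, 92, 88, 88, 89, 92, 88, 87, 90, 91, 89, 90, 91, 91, 98, 112, 122, 124, 124]
235 [86, 90, 88, 90, 87, 91, 86, 93, 98, 98, 94, 99, 10
[... 1155 characters left out ...]
101, 99, 98, 97, 101, 105, 134, 149, 149, 148, 149, 148, 149, 148]
238 [143, 144, 146, 150, 146, 148, 147, 125, 102, 100, 96, 97, 100, 96, 100, 99, 132, 147, 151, 149, 148, 145, 146, 146]
241 [142, 143, 147, 146, 147, 149, 149, 122, 102, 97, 99, 99, 98, 96, 94, 99, 134, 148, 148, 149, 144, 145, 146, 145]
244 [146, 147, 143, 147, 144, 146, 145, 122, 104, 98, 101, 103, 98, 100, 100, 99, 127, 145, 146, 146, 145, 147, 143, 144]
247 [145, 149, 148, 147, 145, 146, 144, 107, 94, 98, 101, 100, 101, 101, 101, 103, 117, 143, 144, 147, 146, 143, 143, 143]
232 [-0.0002 -0.0076  0.1005]
234 [-0.0002 -0.0064  0.1005]
236 [-0.0002 -0.0051  0.1005]
238 [-0.0002 -0.0039  0.1005]
240 [-0.0002 -0.0026  0.1005]
```

The tip edge is at row 233.6 in all three wrist views. That puts the blade axis at tool (0, +3.3) mm and the slot at (−0.4, +2.1) mm. I correct by (−0.4, −1.2) mm and lower the tip to the mouth of the slot, watching the force.

```bash
python3 -m pendant '[[[0,0,0],[-0.0004,-0.0012,0],0],[[0,0,0],[-0.0004,-0.0012,0.006],0],[[0,0,0],[-0.0004,-0.0012,0.012],0],[[0,0,0],[-0.0004,-0.0012,0.018],0],[[0,0,0],[-0.0004,-0.0012,0.022],0],[[0,0,0],[-0.0004,-0.0012,0.022],0],[[0,0,0],[-0.0004,-0.0012,0.022],0]]'
python3 -m pendant '[[[0,0,0],[0,0,0.003],0],[[0,0,0],[0,0,0.006],0],[[0,0,0],[0,0,0.008],0],[[0,0,0],[0,0,0.008],0],[[0,0,0],[0,0,0.008],0]]'
```

```text
clock: 10.55
tool_pos: [0.4952, -0.2219, 0.1926]
eef_rot: [0.995, 0.103, -0.0, -0.0]
contact_force: [-0.3, -0.4, -0.5]
opening: 0.178
clock: 11.05
tool_pos: [0.4952, -0.2219, 0.1847]
eef_rot: [0.995, 0.103, -0.0, 0.0]
contact_force: [-0.7, 0.4, -1.3]
opening: 0.181
```

The tip is about 12 mm below the guard's top with no force, so it went in cleanly. Now the plunger.

```bash
python3 -m pendant '[[[0,0,0],[0,0,0.004],0],[[0,0,0],[0,0,0.008],0],[[0,0,0],[0,0,0.012],0],[[0,0,0],[0,0,0.0165],0],[[0,0,0],[0,0,0.0165],0],[[0,0,0],[0,0,0.0165],0]]'
python3 -m pendant '[[[0,0,0],[0,0,0.003],0],[[0,0,0],[0,0,0.006],0],[[0,0,0],[0,0,0.009],0],[[0,0,0],[0,0,0.0095],0],[[0,0,0],[0,0,0.0095],0],[[0,0,0],[0,0,0.0095],0],[[0,0,0],[0,0,0.0095],0]]' 50
```

```text
clock: 11.65
tool_pos: [0.4951, -0.2219, 0.1683]
eef_rot: [0.995, 0.103, -0.0, 0.0]
contact_force: [-0.2, -0.2, 1.9]
opening: 0.181
clock: 12.35
tool_pos: [0.4952, -0.2219, 0.1589]
eef_rot: [0.995, 0.103, 0.0, 0.0]
contact_force: [-1.9, -0.1, 3.1]
opening: 0.177
```

```bash
for i in 1 2 3; do python3 -m pendant '[[[0,0,0],[0,0,0],0]]' | grep -E 'pos|force'; done; python3 -m pendant '[[[0,0,0],[0,0,0.001],0],[[0,0,0],[0,0,0.0015],0],[[0,0,0],[0,0,0.0015],0],[[0,0,0],[0,0,0.0015],0]]'; for i in 1 2 3; do python3 -m pendant '[[[0,0,0],[0,0,0],0]]' | grep -E 'pos|force'; done
```

```text
tool_pos: [0.4952, -0.222, 0.1588]
contact_force: [-1.2, 0.2, 3.7]
tool_pos: [0.4952, -0.2219, 0.1588]
contact_force: [-0.2, 0.7, 3.6]
tool_pos: [0.4952, -0.2219, 0.1588]
contact_force: [-0.7, -0.6, 4.0]
clock: 13.05
tool_pos: [0.4952, -0.2219, 0.1575]
eef_rot: [0.995, 0.103, 0.0, 0.0]
contact_force: [-1.6, -0.4, 6.3]
opening: 0.18
tool_pos: [0.4952, -0.222, 0.1575]
contact_force: [-1.1, 0.9, 6.3]
tool_pos: [0.4952, -0.2219, 0.1575]
contact_force: [-1.0, 0.1, 6.9]
tool_pos: [0.4952, -0.222, 0.1575]
contact_force: [-1.3, -0.1, 6.8]
```

At the last 1.5 mm the net force jumped from about 5 N to about 7.8 N, above the 5.5 N full-travel force, so the plunger is on its hard stop. One final look.

Run:
```python
from h import *
s=r.snapshot('scene')['image'];w=r.snapshot('wrist')['image']
save('end',np.hstack([cv2.resize(s[150:390,120:520],(500,300)),cv2.resize(s[200:300,150:250],(300,300),interpolation=cv2.INTER_CUBIC)]))
```

```text
(no output)
```

View pics/end.png

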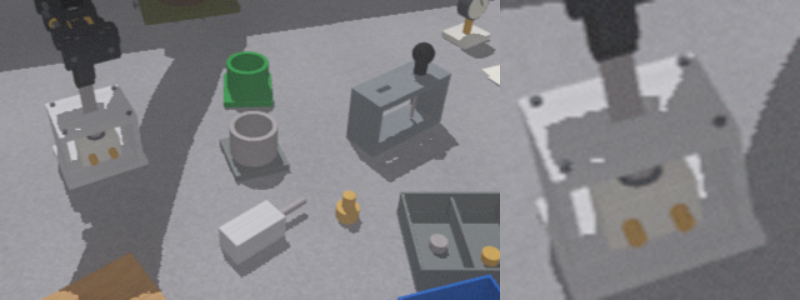

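The key's blade is through the guard at (88,105). The pin stands in the stand at (423,60), and the coupling (347,208) and air cylinder (255,230) are where they were. I'm handing in.

Run:
```python
from h import *
st=r.get_state();print(st['clock'],st['tool_pos'],st['contact_force'],st['opening']);print(r.finish_job())
```

```text
13.45 [ 0.49518761 -0.22192824  0.15745665] [-1.49700371 -0.21350628  6.12172162] 0.17400475140941968
the job is handed in; nothing more can be done
None
```

The job is handed in at 13.45 s on the robot's clock. The arm is still gripping the key and holding the plunger down with it.

- **Key and dip:** I took the flat-bladed key out of the stand and held its tip about 29 mm below the rim of the grey well for about 0.8 s.
- **Slot and plunger:** The blade went down through the guard slot with no measurable contact force. I then pressed the plunger, apparently to its hard stop. On the last 1.5 mm the net push rose from about 5 N to about 7.8 N, against 5.5 N at full travel. The tip height from the arm's pose, about 51 mm, would be about 13 of the 14 mm of travel.
- **Last checks:** The jaws read about 15.5 mm on the 16 mm handle. In the final picture the pin tool still stands in the stand, and the coupling and air cylinder look untouched.
- **Not confirmed by eye:** The plunger's travel is inferred from force and pose, because its depth could not be read in the picture. The key sits about 3 mm off the tool centre along its width. I measured that and corrected for it before going into the slot. No check failed.

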